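# Find the hidden release notch and free the print plate

### The arm

A 6-joint arm with a two-finger parallel gripper is mounted at the origin on the work surface. World frame = base frame: x ahead of the robot, y to its left, z up, the work surface at z = 0. Lengths are in m, angles in degrees, forces in N, time in s.
With the tool pointing down it reaches from about 0.375 to 0.925 m from the base axis. Payload 5.7 kg.
Tool frame: the origin (TCP) lies on the centre line of the jaws, within the pads' length; the fingertips stand 25 mm ahead of it and the grasp point (between the pads) lies 6 mm ahead of it; y points along the fingers, x is the direction in which the jaws open and shut, and the axes are right-handed (so a half turn about y gives the same grasp; the last joint's range is limited). The gripper opens to 85 mm and grips with 20 to 120 N. Pads are 22 mm wide; open, the fingers measure 114 mm over their backs; the gripper's body (76 mm by 85 mm) begins 54 mm behind the grasp point. The pads swing forward as they close: fully open they stand 13 mm farther back than shut.
Start: joints at [-75.693, 20.558, 86.54, -0, 72.909, -6.595], TCP at [0.214, -0.56, 0.256] pointing down, gripper open.
Joint ranges: [-170.27, 170.27], [-57.76, 135], [12.27, 136.19], [-55.21, 235.2], [11.17, 155.16], [-170.74, 170.74]. Speed limits (degrees/s): [136.94, 136.94, 180, 180, 180, 180].

### API

Orientations are given as a 3x3 rotation matrix whose columns are the frame's x, y, z axes.
In Python, from workcell import r gives the robot as it stands. The module is installed in compiled form; this text tells all that it offers.
- The arm moves only by the tool arm_command, never from a script. Its argument "moves" is a list of rows, each a list of 7 numbers: the turn, a rotation vector about the world's x, y, z scaled (see below), then the shift along the world's x, y, z scaled (see below), then the gripper command: -1 is shut, 1 is fully open, values between are in proportion. In form: [[wx, wy, wz, x, y, z, gripper], ...]. A call has 1 to 20 rows; each row is the pose to reach, as a shift and turn from the pose commanded when the call began; what a row does not reach only later rows make up. The controller multiplies each number of a shift by 1 m and each number of a turn by 30 degrees. A row lasts 1/10 s, in which the tool goes at most 50 mm and 8.59 degrees, less where a joint would pass 70% of its speed; a pose out of reach is approached as far as the arm can. A call with a number of a shift or a turn outside -1 to 1 is refused whole. A call with a gripper value outside its range is refused whole. The fingers move at their own pace and stop on an object; "newtons" is the grip in N (left out, the last holds). Time passes only in rows, so rows that repeat a pose let the fingers close. It gives the time, the measured TCP pose, the force and the opening at its end, in the units of the state.
- r.get_state(): the state, without advancing time (a new reading comes with each control period).
- r.capture(name): name is "side" or "top" or "wrist"; returns the picture (384x512x3 uint8, red, green, blue); there is no depth.
- r.camera_info(name): a dict with "fx", "fy", "cx", "cy" (pixels), "dist_coeffs" ([k1, k2, p1, p2, k3] as OpenCV has them; the pictures are not rectified), "rvec" (rotation vector, rad) and "tvec" (3), from world to camera coordinates, as OpenCV has them; the wrist camera has in their place "T_tool_cam" (4x4, takes a point from camera to tool coordinates, whose origin is the TCP and whose axes are the tool frame's). Camera axes: x right, y down, z forward; pixel columns grow to the right and rows downward; lengths in m; the calibration is good to about 2 mm. A picture is of the moment at which its call begins: read the wrist's pose just before it. camera_info takes no time and is no camera call.
- r.hand_in(): hands the job in, once; it reports no verdict.
Trained networks look in the newest picture that a camera, given by its name, has taken for a name from the list of things; names that differ only in an ending like _2 or _b are one class to them, and where a whole thing is asked for, a point or a joint stands for the part that bears it (a point fixed in the world has none). Each returns a list of dicts, best first, with "p" (0 to 1); they miss things now and then, are a little off and sometimes report something else, mostly with a low value. They report only what shows in the picture. A call takes as long as a camera call.
- r.spot_in(camera, target): "extent" ([left, top, right, bottom] in pixels, round what is visible of it).
The state is a dict: "time": time; "q": joint angles; "qvel": joint speeds; "effort": joint torques, N m; "ee_pos": TCP position; "orientation": TCP orientation; "force": force on the tool from outside, world axes, zero at the start; "torque": the same for the moment, N m; "gripper_width": finger opening in m.
Only numpy, scipy, OpenCV 4.12 (cv2) and the standard library are available. Lean on these libraries where they do the work, as an engineer would, in place of code of your own. Each camera call takes 0.05 s, during which the arm holds its last target. There are 200 camera calls.

### The job

Free the print plate from its dock: starting right beside one of the orange end blocks of the dock's front rail, run a fingertip along the top of the rail until you find the notch, then press the key at the bottom of the notch fully down, so that the front of the plate tips up and stays up, and take your hand away. Do not touch the plate or the prints on it, and leave everything standing about where it is.

Things in the scene. Friction and masses are not known exactly. Their poses are not given: they have to be found in the camera images.
- rail_mid (a point): Middle of the top of the fixed dock's aluminium front rail. y runs along the rail, x away from the robot towards the plate, z up. The top is flat, level, 52 mm above the table, 26 mm wide in x, and unbroken but for one notch. It runs 130 mm to either side, to orange end blocks (36 mm in y, 40 mm in x, 6 mm higher than the rail). The dock's black base is 280 x 340 mm.
- rail_left (a point): Left end (+y) of the rail top, 130 mm from rail_mid, where the end block begins; same axes. The notch, on an adjustable catch, is 50 mm long in y and cut across the rail's full width, open to front and back; shut fingertips up to 40 mm wide fit in. Its centre may lie anywhere from 45 mm left to 45 mm right of rail_mid; its place is not given: feel or look for it.
- rail_right (a point): Right end (-y) of the rail top, 130 mm from rail_mid, where the other end block begins; same axes.
- release_key (a joint): How far the grey release key (top 24 x 47 mm, at the bottom of the notch) is pressed straight down, in m: 0 up, as at the start, its top 10 mm below the rail top; 0.010 fully down at a hard stop, 20 mm below the rail top. It resists with about 4 to 8 N, stays where it is left, and tips the plate up.
- plate: Brass-coloured print plate, 205 x 225 x 5 mm, a green vase print (52 mm high) and a blue gear stuck on it. Origin on its hinge at the rear edge, 33 mm above the table; x away from the robot, y along the hinge, z square to it. Level at the start, top 36 mm above the table, front edge 47 mm behind the rail's centre line. Key down: tipped up 0.18 rad, front edge 37 mm higher. Moves only with the key.
- tub_red_mid (a point): Modelling-clay tub, yellow with a red lid, 68 mm across, 70 mm high; the point is its centre, half-way up. Loose; to be left alone.
- tub_blue_mid (a point): Modelling-clay tub, yellow with a blue lid, 68 mm across, 70 mm high; the point is its centre, half-way up. Loose; to be left alone.
- tub_orange_mid (a point): Modelling-clay tub, yellow with an orange lid, 68 mm across, 70 mm high; the point is its centre, half-way up. Loose; to be left alone.
- can_mid (a point): Red drinks can, 66 mm across, 115 mm high; the point is its centre, half-way up. Loose; to be left alone.
- cutter_mid (a point): Green clay-cutter ring, 68 mm across, 16 mm high, lying on the table in front of the rail; the point is its centre, half-way up. Loose; to be left alone.
- scraper_mid (a point): Small scraper, blue handle 75 x 22 x 12 mm and flat steel blade 36 mm wide, 110 mm long in all, lying beside the dock; the point is its centre, half-way up. Loose; to be left alone.

How it is judged:
By the outcome, as a careful person would: the job done as asked, in the order asked, and still so for the second after the job is handed in, with the robot touching nothing.
It also fails if it takes over 51 s, if anything falls off the work surface, if the arm or the gripper's body presses on something with over 40 N, if the wrist force passes 120 N, or if a joint passes its speed limit or range.

## Working session

There is one attempt and no reset: what is moved stays moved. The work goes in short steps, Python scripts to look and compute and a tool call to move; the robot and the scene stay as the last step left them, time stands still between calls to the robot, and variables do not carry over. Pictures are saved under pics/ and viewed, about 8 in all and at most 12, crops included, and the job is handed in when it is done.

Besides the shell and the picture viewer there is one more tool, called after "Call:" as name(argument=value, ...) on one line, values as JSON. arm_command: Moves the arm, as the interface text tells. Shifts and turns lie within -1 to 1; 1 stands for 1 m of shift or 30 degrees of turn. Its arguments: {"type":"object","properties":{"moves":{"type":"array"},"newtons":{"type":"number"}},"required":["moves"]}

```bash
mkdir -p pics
cat > h.py <<'E'
import numpy as np,cv2
from workcell import r
def snap(c,n):
    im=r.capture(c); cv2.imwrite(f'pics/{n}.png',im[:,:,::-1]); return im
def ray(c,uv,z):
    i=r.camera_info(c);K=np.array([[i['fx'],0,i['cx']],[0,i['fy'],i['cy']],[0,0,1]])
    p=cv2.undistortPoints(np.array([[uv]],float),K,np.array(i['dist_coeffs'],float))[0,0]
    R=cv2.Rodrigues(np.array(i['rvec'],float))[0];t=np.array(i['tvec'],float).ravel()
    o=-R.T@t;d=R.T@np.array([p[0],p[1],1]);return o+d*(z-o[2])/d[2]
E
python3 - <<'E'
from h import *
a=snap('top','t0');b=snap('side','s0')
cv2.imwrite('pics/top2.png',cv2.resize(a[:,:,::-1],(800,600)))
for n in ['rail_mid','rail_left','rail_right','release_key','plate','tub_red_mid','tub_blue_mid','tub_orange_mid','can_mid','cutter_mid','scraper_mid']:
    print(n,[(d['extent'],round(d['p'],2)) for d in r.spot_in('top',n)[:2]])
s=r.get_state();print(s)
E
```

```text
rail_mid [([208.4, 129.6, 328.5, 232.9], 0.9)]
rail_left [([210.7, 129.7, 325.6, 236.2], 0.61)]
rail_right [([210.4, 133.5, 327.2, 232.4], 0.95), ([382.0, 208.4, 410.2, 231.6], 0.6)]
release_key [([275.1, 216.6, 289.3, 224.1], 0.48), ([210.6, 130.5, 327.2, 232.4], 0.25)]
plate [([228.2, 137.6, 308.4, 209.6], 0.89)]
tub_red_mid [([90.5, 199.0, 116.3, 224.3], 0.51)]
tub_blue_mid [([91.2, 203.4, 118.0, 225.1], 0.57)]
tub_orange_mid [([383.7, 209.6, 409.2, 230.4], 0.71), ([335.6, 204.5, 363.2, 221.8], 0.58)]
can_mid [([348.5, 245.8, 380.3, 270.2], 0.86)]
cutter_mid []
scraper_mid [([193.6, 213.4, 210.7, 253.7], 0.58)]
{'time': 0.65, 'q': array([-7.56918733e+01,  2.05572091e+01,  8.65399858e+01, -1.60513993e-04,
        7.29101371e+01, -6.59513392e+00]), 'qvel': array([-0.00828947,  0.02899715, -0.01778882,  0.00743201, -0.05682345,
        0.03983137]), 'effort': array([-1.46911669e-03, -5.27365851e+01, -2.78966618e+01, -2.20523384e-04,
        2.07280558e-03, -6.36168345e-07]), 'ee_pos': array([ 0.21405289, -0.56047599,  0.25626922]), 'orientation': array([[ 3.56791930e-01, -3.42203084e-05,  9.34183878e-01],
       [-9.34183870e-01,  1.23336805e-04,  3.56791931e-01],
       [-1.27428784e-04, -9.99999992e-01,  1.20375164e-05]]), 'force': array([ 0.36163506, -0.15066031, -0.28529352]), 'torque': array([ 0.01312132, -0.03154483,  0.00595416]), 'gripper_width': 0.08571500287233065}
```

View pics/top2.png

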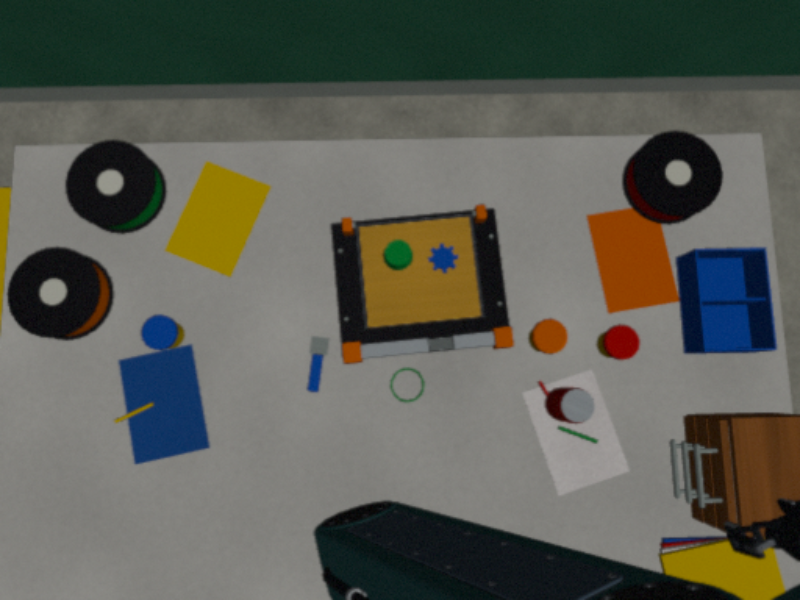

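View pics/s0.png

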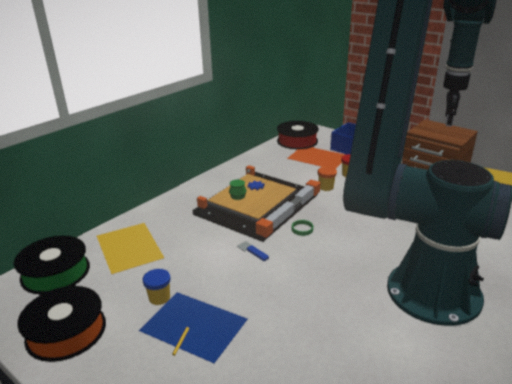

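The top view shows the rail from about (362,350) to (494,340) in the 800x600 picture, with the dark notch near (441,344). The orange blocks are at (352,352) and (503,337). The orange tub stands right of the dock, and the cutter ring is in front at (407,384).

Run:
```python
from h import *
im=cv2.imread('pics/t0.png');hsv=cv2.cvtColor(im,cv2.COLOR_BGR2HSV)
m=cv2.inRange(hsv,(5,180,120),(15,255,255));n,l,s,c=cv2.connectedComponentsWithStats(m)
C=[]
for i in range(1,n):
    if s[i,4]>30: print(s[i],c[i].round(1),ray('top',c[i],.058).round(4))
k=.64
for nm,p,z in [('notch',(441*k,344*k),.045),('redlid',(621*k,342*k),.07),('orlid',(549*k,336*k),.07),('can',(576*k,405*k),.115),('cut',(407*k,384*k),.01),('scr',(316*k,365*k),.01)]: print(nm,ray('top',p,z).round(4))
cv2.imwrite('pics/crop.png',cv2.resize(im[200:245,205:335],(780,270),interpolation=cv2.INTER_CUBIC))
```

```text
[305 131   6   9  43] [307.5 135.3] [ 0.7669 -0.182   0.058 ]
[ 376  133   58   67 2716] [404.  166.4] [ 0.6624 -0.4764  0.058 ]
[219 140   6   8  45] [221.7 143.3] [0.7456 0.086  0.058 ]
[342 205  21  21 350] [351.9 214.8] [ 0.5158 -0.3066  0.058 ]
[317 209  11  13 130] [322.1 215.3] [ 0.516  -0.2162  0.058 ]
[219 219  12  13 136] [224.7 225.1] [0.4917 0.0787 0.058 ]
notch [ 0.5044 -0.0962  0.045 ]
redlid [ 0.5002 -0.4395  0.07  ]
orlid [ 0.5142 -0.3019  0.07  ]
can [ 0.3845 -0.332   0.115 ]
cut [ 0.4284 -0.029   0.01  ]
scr [0.4694 0.1523 0.01  ]
```

View pics/crop.png

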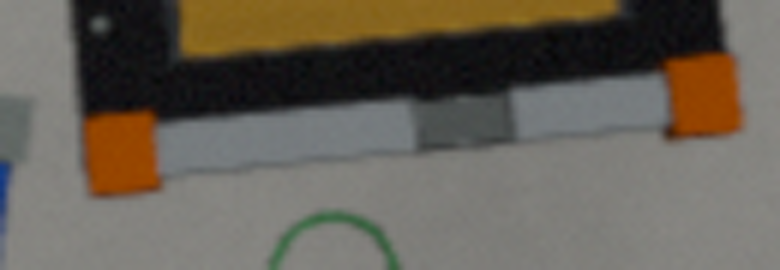

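Call:
arm_command(moves=[[0,0,-0.1,0.03,0.038,0,-1],[0,0,-0.2,0.06,0.076,0,-1],[0,0,-0.3,0.09,0.114,0,-1],[0,0,-0.4,0.12,0.152,0,-1],[0,0,-0.54,0.15,0.19,0,-1],[0,0,-0.54,0.18,0.228,0,-1],[0,0,-0.54,0.21,0.266,0,-1],[0,0,-0.54,0.24,0.304,0,-1],[0,0,-0.54,0.27,0.342,0,-1],[0,0,-0.54,0.299,0.379,0,-1],[0,0,-0.54,0.299,0.379,-0.04,-1],[0,0,-0.54,0.299,0.379,-0.08,-1],[0,0,-0.54,0.299,0.379,-0.1,-1],[0,0,-0.54,0.299,0.379,-0.1,-1],[0,0,-0.54,0.299,0.379,-0.1,-1]], newtons=40)

```text
time: 2.15
ee_pos: [0.5133, -0.1817, 0.1566]
orientation: [[0.082, -0.0, 0.997], [-0.997, 0.0, 0.082], [-0.0, -1.0, -0.0]]
force: [-0.3, -0.0, -0.1]
gripper_width: 0.0002
```

Run:
```python
from h import *
s=r.get_state();print(s['time'],s['ee_pos'],s['orientation'].round(3).tolist(),s['force'],s['gripper_width'])
im=snap('wrist','w0');i=r.camera_info('wrist');T=np.array(i['T_tool_cam']);print(T.round(3).tolist())
W=np.eye(4);W[:3,:3]=s['orientation'];W[:3,3]=s['ee_pos'];W=W@T
K=np.array([[i['fx'],0,i['cx']],[0,i['fy'],i['cy']],[0,0,1]]);D=np.array(i['dist_coeffs'],float)
M=np.linalg.inv(W)
u=np.array([-.0821,.9966,0]);v=np.array([.9966,.0821,0]);mid=np.array([.5038,-.0688,.052])
pts={'tip':s['ee_pos']+[0,0,-.025]}
for a,b in[(-.13,.013),(-.13,-.013),(-.027-.025,.013),(-.027+.025,-.013),(0,0)]: pts[(a,b)]=mid+a*u+b*v
for k,p in pts.items():
    q=cv2.projectPoints(p.reshape(1,3).astype(float),cv2.Rodrigues(M[:3,:3])[0],M[:3,3],K,D)[0].ravel();print(k,q.round(1))
    if 0<q[0]<512 and 0<q[1]<384: cv2.circle(im,(int(q[0]),int(q[1])),2,(255,0,255),-1)
cv2.imwrite('pics/w0a.png',im[:,:,::-1])
```

```text
2.15 [ 0.51327427 -0.18166004  0.15661539] [[0.082, -0.0, 0.997], [-0.997, 0.0, 0.082], [-0.0, -1.0, -0.0]] [-0.26684207 -0.00837117 -0.13192074] 0.00021588083498347995
[[1.0, 0.001, 0.001, -0.0], [-0.001, -0.275, 0.961, -0.118], [0.001, -0.961, -0.275, 0.07], [0.0, 0.0, 0.0, 1.0]]
tip [258.5 250.6]
(-0.13, 0.013) [282.7 182.2]
(-0.13, -0.013) [281.9 217.5]
(-0.052000000000000005, 0.013) [170.1 182.1]
(-0.0019999999999999983, -0.013) [103.4 217.1]
(0, 0) [ 98.3 199.9]
```

View pics/w0a.png

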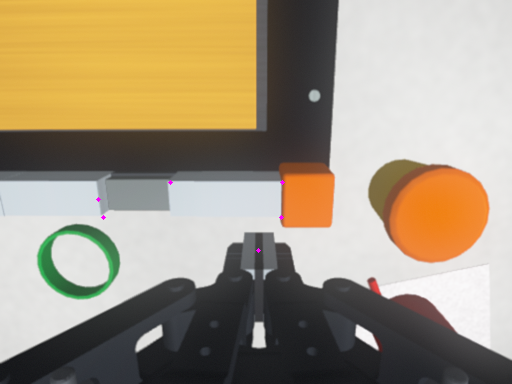

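The projected rail ends (282,182–217) and notch edges (170 and 103) fall on the picture. The shut tip looks about 15 mm wide, so I'll set down right beside the right end block.

Call:
arm_command(moves=[[0,0,0,0.0005,-0.007,-0.03,-1],[0,0,0,0.0005,-0.007,-0.055,-1],[0,0,0,0.0005,-0.007,-0.068,-1],[0,0,0,0.0005,-0.007,-0.074,-1],[0,0,0,0.0005,-0.007,-0.077,-1],[0,0,0,0.0005,-0.007,-0.077,-1]])

```text
time: 2.8
ee_pos: [0.5141, -0.1887, 0.08]
orientation: [[0.082, 0.001, 0.997], [-0.997, -0.0, 0.082], [0.001, -1.0, 0.001]]
force: [-0.1, -0.4, 0.8]
gripper_width: -0.0003
```

Call:
arm_command(moves=[[0,0,0,0,0,-0.001,-1],[0,0,0,0,0,-0.001,-1]])

```text
time: 3.0
ee_pos: [0.514, -0.1887, 0.0789]
orientation: [[0.082, 0.001, 0.997], [-0.997, -0.0, 0.082], [0.001, -1.0, 0.001]]
force: [0.0, -0.2, -0.0]
gripper_width: 0.0003
```

Call:
arm_command(moves=[[0,0,0,0,0,-0.001,-1],[0,0,0,0,0,-0.001,-1]])

```text
time: 3.2
ee_pos: [0.5136, -0.1885, 0.0774]
orientation: [[0.082, 0.0, 0.997], [-0.997, -0.0, 0.082], [0.0, -1.0, 0.0]]
force: [-0.2, 0.3, 0.1]
gripper_width: 0.0
```

Run:
```python
from h import *
snap('wrist','w1')
```

```text
(no output)
```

View pics/w1.png

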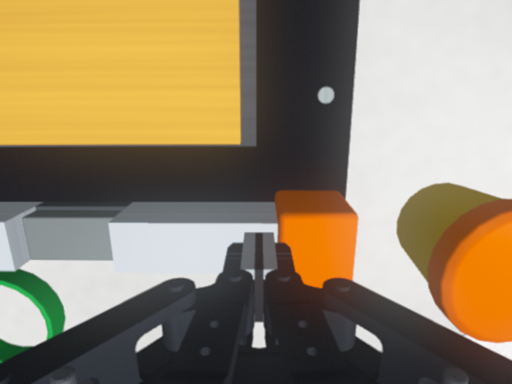

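The tip's right edge (col 276) lies right at the block's inner edge (277) and over the middle of the rail top (rows 222–272). I'll lower to contact.

Call:
arm_command(moves=[[0,0,0,0,0,-0.001,-1],[0,0,0,0,0,-0.001,-1]])

```text
time: 3.45
ee_pos: [0.5137, -0.1885, 0.077]
orientation: [[0.082, 0.0, 0.997], [-0.997, -0.0, 0.082], [0.0, -1.0, 0.0]]
force: [-2.0, 1.3, 8.8]
gripper_width: 0.0001
```

Call:
arm_command(moves=[[0,0,0,0,0,-0.001,-1],[0,0,0,0,0,-0.001,-1]])

```text
time: 3.65
ee_pos: [0.5136, -0.1885, 0.077]
orientation: [[0.082, 0.001, 0.997], [-0.997, -0.0, 0.082], [0.0, -1.0, 0.001]]
force: [-4.4, 2.7, 18.5]
gripper_width: 0.0
```

Contact is at TCP z = 0.0770, as expected (tip at 52 mm). I'll ease to about 9 N and slide left.

Call:
arm_command(moves=[[0,0,0,0,0,0.001,-1],[0,0,0,-0.0004,0.005,0.001,-1],[0,0,0,-0.0008,0.01,0.001,-1],[0,0,0,-0.0012,0.015,0.001,-1],[0,0,0,-0.0016,0.02,0.001,-1],[0,0,0,-0.0021,0.025,0.001,-1],[0,0,0,-0.0025,0.03,0.001,-1]])

```text
time: 4.35
ee_pos: [0.5126, -0.1595, 0.0771]
orientation: [[0.082, 0.003, 0.997], [-0.997, -0.002, 0.082], [0.003, -1.0, 0.003]]
force: [0.3, -4.7, 5.9]
gripper_width: -0.0002
```

Call:
arm_command(moves=[[0,0,0,-0.0004,0.005,0,-1],[0,0,0,-0.0008,0.01,0,-1],[0,0,0,-0.0012,0.015,0,-1],[0,0,0,-0.0016,0.02,0,-1],[0,0,0,-0.0021,0.025,0,-1],[0,0,0,-0.0025,0.03,0,-1]])

```text
time: 4.95
ee_pos: [0.5097, -0.1289, 0.0767]
orientation: [[0.082, 0.002, 0.997], [-0.997, -0.001, 0.082], [0.001, -1.0, 0.002]]
force: [1.0, 0.2, 0.1]
gripper_width: 0.0002
```

Call:
arm_command(moves=[[0,0,0,-0.0004,0.005,0,-1],[0,0,0,-0.0008,0.01,0,-1],[0,0,0,-0.0008,0.01,0,-1]])

```text
time: 5.25
ee_pos: [0.5078, -0.1177, 0.0763]
orientation: [[0.082, 0.0, 0.997], [-0.997, 0.0, 0.082], [-0.0, -1.0, 0.0]]
force: [0.1, -0.1, 3.5]
gripper_width: -0.0006
```

Call:
arm_command(moves=[[0,0,0,-0.0004,0.005,0,-1],[0,0,0,-0.0004,0.005,0,-1]])

```text
time: 5.45
ee_pos: [0.5073, -0.113, 0.0762]
orientation: [[0.082, 0.0, 0.997], [-0.997, 0.0, 0.082], [-0.0, -1.0, 0.0]]
force: [1.5, 0.1, 3.1]
gripper_width: -0.0002
```

Call:
arm_command(moves=[[0,0,0,-0.0004,0.005,0,-1],[0,0,0,-0.0008,0.01,0,-1],[0,0,0,-0.0008,0.01,0,-1]])

```text
time: 5.75
ee_pos: [0.5055, -0.1024, 0.0758]
orientation: [[0.082, -0.002, 0.997], [-0.997, 0.001, 0.082], [-0.001, -1.0, -0.002]]
force: [-0.4, 0.4, -0.2]
gripper_width: 0.0003
```

Run:
```python
from h import *
snap('wrist','w2');print(r.get_state()['force'],r.get_state()['ee_pos'])
```

```text
[0.37566754 0.15465228 0.73236832] [ 0.50582146 -0.10279422  0.07591699]
```

View pics/w2.png

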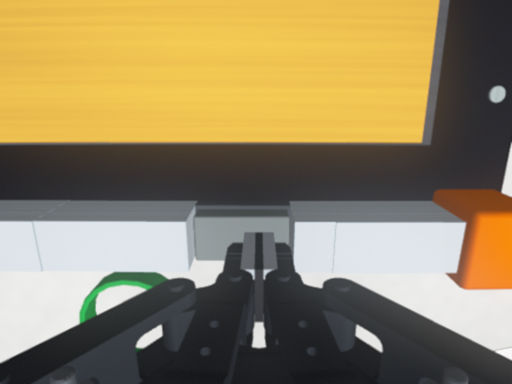

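The tip is in the notch (cols 193–290, tip at 259), about 9 mm right of its centre. I'll centre it and press the key.

Call:
arm_command(moves=[[0,0,0,0.001,0.005,0,-1],[0,0,0,0.002,0.009,0,-1],[0,0,0,0.002,0.009,-0.004,-1],[0,0,0,0.002,0.009,-0.008,-1],[0,0,0,0.002,0.009,-0.01,-1],[0,0,0,0.002,0.009,-0.012,-1],[0,0,0,0.002,0.009,-0.014,-1],[0,0,0,0.002,0.009,-0.014,-1]])

```text
time: 6.6
ee_pos: [0.5085, -0.0945, 0.062]
orientation: [[0.082, -0.0, 0.997], [-0.997, 0.0, 0.082], [-0.0, -1.0, -0.0]]
force: [-0.4, 0.1, 0.2]
gripper_width: -0.0003
```

Call:
arm_command(moves=[[0,0,0,0,0,-0.002,-1],[0,0,0,0,0,-0.004,-1],[0,0,0,0,0,-0.006,-1],[0,0,0,0,0,-0.006,-1]])

```text
time: 7.0
ee_pos: [0.5085, -0.0946, 0.0569]
orientation: [[0.082, 0.0, 0.997], [-0.997, -0.0, 0.082], [0.0, -1.0, 0.0]]
force: [-3.8, -0.2, 13.0]
gripper_width: 0.0001
```

The key is at its stop (TCP z = 0.0569, 20 mm below the rail top, 13 N). One more millimetre to seat it, then straight up.

Call:
arm_command(moves=[[0,0,0,0,0,-0.001,-1],[0,0,0,0,0,-0.001,-1],[0,0,0,0,0,-0.001,-1]])

```text
time: 7.3
ee_pos: [0.5086, -0.0946, 0.0568]
orientation: [[0.082, 0.001, 0.997], [-0.997, -0.0, 0.082], [0.0, -1.0, 0.001]]
force: [-5.5, 2.3, 23.7]
gripper_width: 0.0004
```

Call:
arm_command(moves=[[0,0,0,0,0,0.005,-1],[0,0,0,0,0,0.015,-1],[0,0,0,0,0,0.035,-1],[0,0,0,0,0,0.07,-1],[0,0,0,-0.02,0,0.11,-1],[0,0,0,-0.05,0,0.14,-1],[0,0,0,-0.08,0,0.15,-1],[0,0,0,-0.08,0,0.15,-1],[0,0,0,-0.08,0,0.15,-1]])

```text
time: 8.2
ee_pos: [0.4285, -0.0946, 0.2058]
orientation: [[0.081, 0.002, 0.997], [-0.997, -0.0, 0.081], [0.001, -1.0, 0.001]]
force: [-0.2, 0.4, -0.4]
gripper_width: 0.0003
```

Run:
```python
from h import *
snap('wrist','w3');im=snap('side','s1');a=cv2.imread('pics/w3.png')
c=cv2.resize(im[150:260,170:370,::-1],(698,384),interpolation=cv2.INTER_CUBIC)
cv2.imwrite('pics/fin.png',cv2.resize(np.hstack([a,c]),(800,254)))
cv2.imwrite('pics/fs.png',c)
print(r.get_state()['force'],r.get_state()['ee_pos'])
```

```text
[-0.64593487 -0.07871135 -0.89530545] [ 0.42932245 -0.09468368  0.20513513]
```

View pics/fin.png

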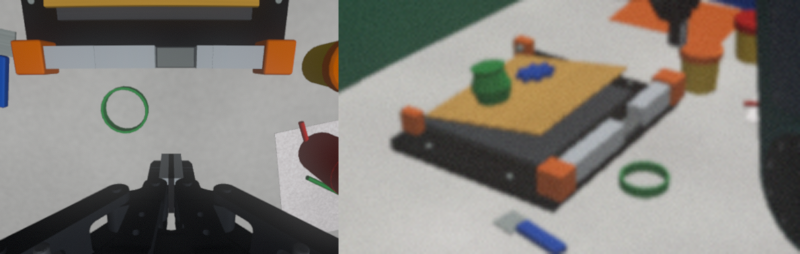

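The plate is tipped up and the prints are in place. The cutter, scraper, tub and can stand where they were, and the hand is clear. Handing in.

```bash
python3 -c "
from workcell import r
print(r.hand_in())"
```

```text
the job is handed in; nothing more can be done
None
```

The print plate is free: its front is tipped up and was still up in the last picture. I handed the job in at about 8.3 s of the 51 s; no verdict is reported.

- **Slide:** I set the shut fingertips on the rail right beside the right-hand (-y) end block. Contact came at 52 mm, the rail height given. I then ran left along the rail top until the vertical force fell away in the notch, about 27 mm right of the rail middle.
- **Key:** I pressed the key to its hard stop. The tip stood 20 mm below the rail top and stayed there as the force rose from 13 to 24 N. Then I lifted straight up and drew back.
- **Last checks:** The pictures show the plate tipped up, both prints on it, and the cutter, scraper, orange tub and can where they were. The force on the hand was about 1 N or less.
- **Not settled:**
  - The contact force was uneven during the slide, with about 6 N, 0.1 N and 3.5 N read on the way. At one reading, some 8 mm before the notch edge, contact was barely there.
  - The set-down briefly reached 18 N, and the tip may have brushed the end block.
  - I did not check the red and blue tubs in the last picture, but the hand never went near them.

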